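# Pump a measured shot of finishing oil into a turned cup

### The arm

A 6-joint arm with a two-finger parallel gripper is mounted at the origin on a cart in front of the work surface, level with it; the furniture and walls round the work are solid. World frame = base frame: x ahead of the robot, y to its left, z up, the work surface at z = 0. Lengths are in m, angles in degrees, forces in N, time in s.
With the tool pointing down it reaches from about 0.375 to 0.9 m from the base axis. Payload 3.1 kg.
Tool frame: the origin (TCP) lies on the front face of the gripper's body, between the roots of the fingers; the fingertips stand 70 mm ahead of it and the grasp point (between the pads) lies 51 mm ahead of it (bot.tip_extent is the distance from the TCP to the fingertips, in m); z points along the fingers, x is the direction in which the jaws open and shut, and the axes are right-handed (so a half turn about z gives the same grasp; the last joint's range is limited). The gripper opens to 87 mm and grips with 3 to 60 N. Pads are 19 mm wide; open, the fingers measure 117 mm over their backs; the gripper's body (75 mm by 190 mm) begins 51 mm behind the grasp point.
Start: joints at [63.283, 30.224, 82.088, -0, 67.689, -10.227], TCP at [0.177, 0.599, 0.292] pointing down, gripper open.
Joint ranges: [-176.69, 176.69], [-43.24, 126.21], [12.49, 139.97], [-82, 262], [0, 151.66], [-163.58, 163.58]. Speed limits (degrees/s): [159.86, 159.86, 180, 180, 180, 180].

### API

Orientations are given as a 3x3 rotation matrix whose columns are the frame's x, y, z axes.
In Python, from rig import bot, viewer, ticket gives the robot as it stands. The module is installed in compiled form; this text tells all that it offers.
- The arm moves only by the tool arm_command, never from a script. Its argument "targets" is a list of rows, each an object with "rot": the turn, a rotation vector about the tool's x, y, z in degrees, a list of three; "offset": the shift along the tool's x, y, z in cm, a list of three; "gripper": the closure, from 0 (fully open) to 1 (shut). A call has 1 to 8 rows; each row is the pose to reach, as a shift and turn from the pose commanded when the call began, along the tool's axes at that moment; what a row does not reach only later rows make up. A row lasts 1/10 s, in which the tool goes at most 50 mm and 8.59 degrees, less where a joint would pass 70% of its speed; a pose out of reach is approached as far as the arm can. A call with a gripper value outside its range is refused whole. The fingers move at their own pace and stop on an object; the grip force is fixed at half the most. Time passes only in rows, so rows that repeat a pose let the fingers close. It gives the time, the measured TCP pose, the force and the opening at its end, in the units of the state.
- bot.read_state(): the state, without advancing time (a new reading comes with each control period).
- viewer.capture(name): name is "scene" or "side" or "wrist"; returns a dict with "frame" (400x640x3 uint8, red, green, blue), "fx", "fy", "cx", "cy" (pixels), "view" (4x4, takes a point from world to camera coordinates). Camera axes: x right, y down, z forward; pixel columns grow to the right and rows downward; lengths in m; the calibration is good to about 2 mm. A picture is of the moment at which its call begins. There is no depth.
- ticket.hand_in(): hands the job in, once; it reports no verdict.
The state is a dict: "time_s": time; "joint_positions": joint angles; "qvel": joint speeds; "tau": joint torques, N m; "position": TCP position; "tcp_rot": TCP orientation; "force": force on the tool from outside, world axes, zero at the start; "moment": the same for the moment, N m; "opening": opening from 0.0 (shut) to 1.0 (fully open).
Only numpy, scipy, OpenCV 4.12 (cv2) and the standard library are available. Lean on these libraries where they do the work, as an engineer would, in place of code of your own. Each camera call takes 0.05 s, during which the arm holds its last target. There are 200 camera calls.

### The job

Give the turned wooden cup a measured shot of oil: swing the pump's spout until its nozzle is over the middle of the cup, and turn the dose sleeve until the 6 clicks in at the red pointer. Only then press the white plunger straight down to its stop and let it come right up again. Leave the cup and the things around it where they stand.

Things in the scene. Friction and masses are not known exactly. Their poses are not given: they have to be found in the camera images.
- dispenser: oil dispenser fixed to the bench: aluminium can, 90 mm wide, pale label with brown bands, on a plywood base 150 mm square, with a dosing pump on its neck. Origin: bench level on the pump's upright axis. On it, from below: steel spout (z 0.160 to 0.176), black dose sleeve (0.184 to 0.234), white plunger (to 0.258). The red pointer stands at -x of this frame, 49 mm from the axis, up to z 0.190
- spout (a joint): bearing of the swivelling spout (rad) about the dispenser's axis: 0 when it points to the dispenser's -x (below the red pointer), growing anticlockwise seen from above, so pi/2 when it points to the dispenser's -y. Limits -0.35 to 2.5. Stiff: stays where it is left (about 0.06 N m)
- spout_grip (a point): point in the middle of the spout's level bar, 92 mm from the dispenser's axis and 168 mm above the bench. The bar is a round steel tube 12 mm thick, level from 20 to 100 mm from the axis, then bent down; it can be pinched from above or pushed sideways.
- nozzle (a point): lower end of the spout's black nozzle (9 mm thick), 114 mm from the dispenser's axis and 105 mm above the bench; the vertical tube above it is 12 mm thick.
- dose_sleeve (a joint): turn of the black dose sleeve (rad); white numerals 1 to 9 on its skirt, a click stop at each. 0 with the 1 at the red pointer, 0.4189 (24 degrees) more per number: the 6 is at 2.094. Grows when turned clockwise seen from above. Each number lets the plunger go 2 mm further. Left between numbers it snaps to the nearer one (under 0.2 N m to turn over a click)
- sleeve_grip (a point): point on the sleeve's upright axis, 220 mm above the bench, at the height to grip it. The sleeve's fluted grip is a cylinder 56 mm in diameter from z = 0.197 to 0.234; below it the skirt widens to 88 mm at z = 0.184; above it only the plunger (37 mm in diameter) stands, up to z = 0.258.
- plunger (a joint): how far the white plunger is pressed down (m): 0 when up; with the sleeve on 6 it meets its stop at 0.012. Spring: about 3.3 N to start, 6 N at 12 mm.
- plunger_top (a point): centre of the plunger's flat top (37 mm in diameter), 258 mm above the bench when up; moves down with it.
- cup: turned reddish-brown wooden cup, 58 mm in diameter, 75 mm high, open at the top (bore about 40 mm), standing loose on the bench beside the dispenser about as far from its axis as the nozzle. Origin: centre of its underside; z up.
- wax_tin: round grey tin with a yellow lid, 83 mm in diameter, 58 mm high, loose. Origin: centre of its underside. A bystander.
- sanding_pad: red sanding pad 50 x 75 x 18 mm, loose. Origin: centre of its underside. A bystander.
- offcut: brown wooden offcut 40 x 75 x 25 mm, loose. Origin: centre of its underside. A bystander.
Not all that is in view belongs to the job. What is shaped like the cup but turquoise is not meant.

How it is judged (in metres and radians):
On the way, in this order (a step that is already met when the one before it is completed fails the run):
1. the nozzle is over the cup's mouth and the sleeve is set to 6, with the plunger up (value of joint dose_sleeve between 1.9944 and 2.1944 rad and horizontal distance between nozzle and cup below 0.015 m and value of joint plunger below 0.0015 m), for 0.2 s.
2. the plunger is pressed down to its stop with sleeve and spout so set (value of joint dose_sleeve between 1.9944 and 2.1944 rad and horizontal distance between nozzle and cup below 0.015 m and angle between cup's own z axis and vertical below 0.1 rad and value of joint plunger above 0.011 m), for 0.1 s.
At the end, for the whole second after the job is handed in: After the shot the plunger is fully up again (within 1.5 mm), the sleeve rests in the click stop of 6 (within 0.1 rad), the nozzle is within 15 mm of the cup's axis seen from above, and the cup stands upright within 15 mm of where it was (all of step 1 and angle between cup's own z axis and vertical below 0.1 rad and distance of cup from where it was at the start of the episode below 0.015 m and linear speed of cup below 0.02 m/s and velocity of joint dose_sleeve between -0.05 and 0.05 rad/s); the robot touches nothing.
It fails at once if the plunger is pressed by more than 3 mm while the sleeve is not on 6 or the nozzle is not over the cup (wrong dose, or oil on the bench) (value of joint plunger above 0.003 m and not (value of joint dose_sleeve between 1.9944 and 2.1944 rad and horizontal distance between nozzle and cup below 0.015 m)).
It fails at once if the cup is shifted by more than 20 mm or tipped (distance of cup from where it was at the start of the episode above 0.02 m or angle between cup's own z axis and vertical above 0.35 rad).
It fails at once if the tin, the sanding pad or the offcut is shifted by more than 30 mm (distance of any of wax_tin, sanding_pad, offcut from where it was at the start of the episode above 0.03 m).
It also fails if it takes over 72 s, if anything falls off the work surface, if the arm or the gripper's body presses on something with over 40 N, if the wrist force passes 120 N, or if a joint passes its speed limit or range.

## Working session

There is one attempt and no reset: what is moved stays moved. The work goes in short steps, Python scripts to look and compute and a tool call to move; the robot and the scene stay as the last step left them, time stands still between calls to the robot, and variables do not carry over. Pictures are saved under pics/ and viewed, about 8 in all and at most 12, crops included, and the job is handed in when it is done.

Besides the shell and the picture viewer there is one more tool, called after "Request:" as name(argument=value, ...), one argument or row to a line, values as JSON. arm_command: Moves the arm, as the interface text tells. Its arguments: {"type":"object","properties":{"targets":{"type":"array"}},"required":["targets"]}

```bash
mkdir -p pics; cat > h.py <<'E'
import numpy as np, cv2, json
from rig import bot, viewer, ticket
def cap(n,f):
    c=viewer.capture(n); cv2.imwrite('pics/'+f+'.png',c['frame'][:,:,::-1])
    np.savez('pics/'+f+'.npz',**{k:c[k] for k in('fx','fy','cx','cy','view','frame')}); return c
def load(f): return np.load('pics/'+f+'.npz')
def at_z(c,u,v,z):
    V=np.array(c['view']);R=V[:3,:3];t=V[:3,3];o=-R.T@t
    d=R.T@np.array([(u-c['cx'])/c['fx'],(v-c['cy'])/c['fy'],1]);return (o+d*(z-o[2])/d[2]).round(4)
def proj(c,p):
    q=np.array(c['view'])@np.append(p,1);return np.array([c['fx']*q[0]/q[2]+c['cx'],c['fy']*q[1]/q[2]+c['cy']]).round(1)
def crop(f,u0,v0,u1,v1,o,s):
    im=cv2.imread('pics/'+f+'.png')[v0:v1,u0:u1];cv2.imwrite('pics/'+o+'.png',cv2.resize(im,None,fx=s,fy=s,interpolation=cv2.INTER_CUBIC))
E
python3 - <<'E'
from h import *
for n in('scene','side','wrist'): cap(n,n+'0')
a,b=[cv2.imread(f'pics/{n}0.png') for n in('scene','side')]
w=cv2.imread('pics/wrist0.png')
cv2.imwrite('pics/sw.png',cv2.resize(np.vstack([b,w]),(480,600)))
print(bot.read_state())
E
```

```text
{'time_s': 0.15, 'joint_positions': array([ 6.32831060e+01,  3.02691834e+01,  8.21364533e+01, -1.57237649e-03,
        6.76919853e+01, -1.02270077e+01]), 'qvel': array([-0.11727941, -0.09998213, -0.23440309, -0.03921503,  0.01056296,
        0.01801639]), 'tau': array([ 3.20154868e-04, -4.40433347e+01, -1.76841652e+01,  6.33118744e-02,
        5.52590657e-02, -1.02536590e-04]), 'position': array([0.17718128, 0.59890962, 0.2914871 ]), 'tcp_rot': array([[ 2.83835459e-01,  9.58872713e-01, -7.43330755e-04],
       [ 9.58871527e-01, -2.83836296e-01, -1.53333657e-03],
       [-1.68125885e-03, -2.77543408e-04, -9.99998548e-01]]), 'force': array([ 0.11825195, -0.03230925, -1.62073267]), 'moment': array([-0.02583765, -0.02661177,  0.02284189]), 'opening': 1.0003883224664245}
```

View pics/scene0.png

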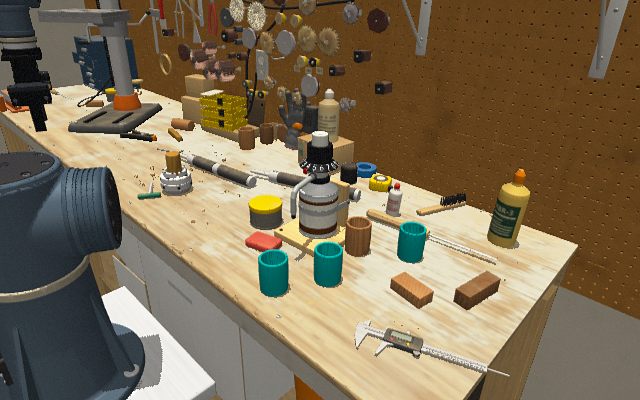

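View pics/sw.png

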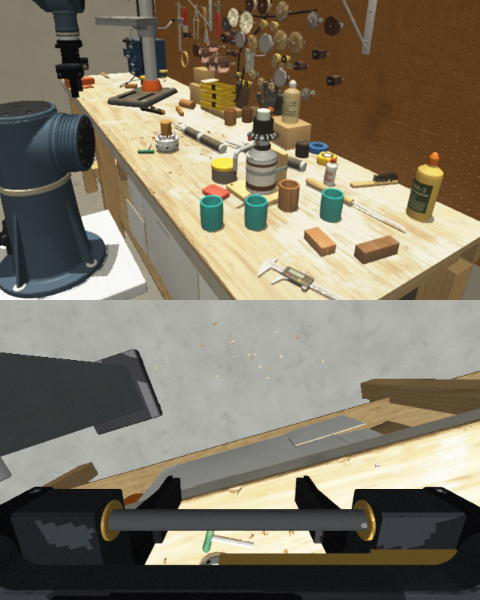

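The scene camera shows the dispenser around (320,190), with its spout pointing left and ending near (293,215). The reddish-brown cup is at (358,236), next to the dispenser. The three turquoise cups at (273,272), (328,264) and (411,242) are the wrong colour. The brown cups at (247,137) and (267,133) are far from the dispenser. I'll confirm the cup in an enlarged crop.

```bash
python3 - <<'E'
from h import *
crop('scene0',230,120,430,270,'c1',4)
crop('side0',260,130,460,280,'c2',4)
E
```

```text
(no output)
```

View pics/c1.png

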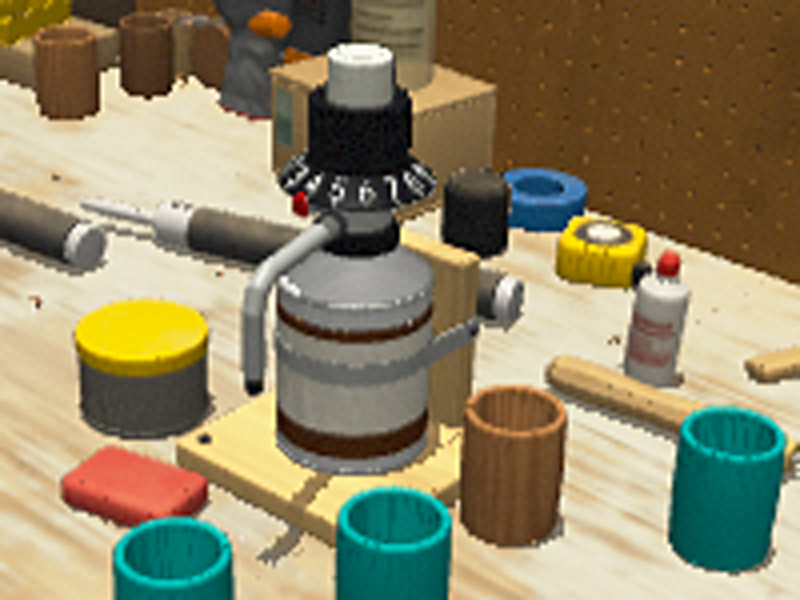

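View pics/c2.png

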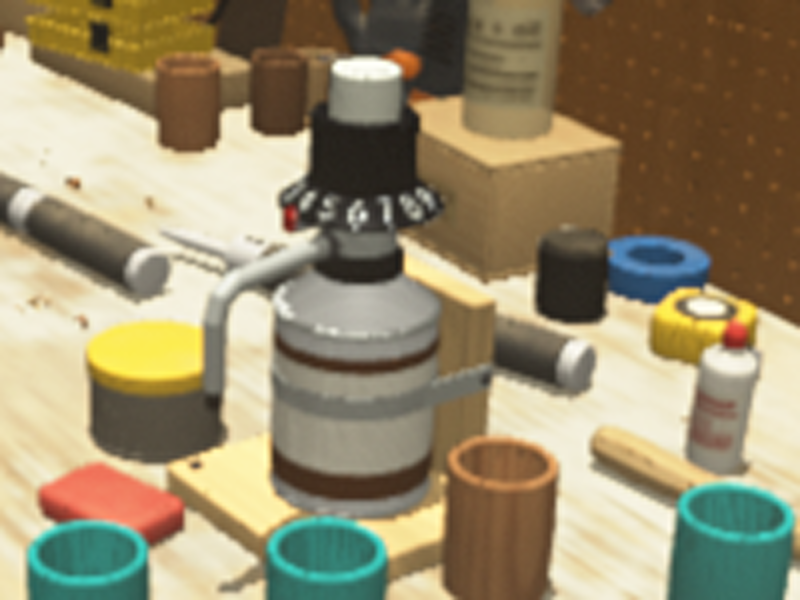

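The crops confirm one reddish-brown cup beside the base, with its mouth at c1 (515,408) and c2 (502,463). The red pointer is at c1 (300,203). The plunger top is at c1 (362,52), and the nozzle tip at c1 (254,389).

```bash
python3 - <<'E'
from h import *
s=load('scene0');d=load('side0')
A=lambda u,v,z:at_z(s,230+u/4,120+v/4,z)
B=lambda u,v,z:at_z(d,260+u/4,130+v/4,z)
P={}
for n,a,b,z in[('plunger',(362,52),(368,66),.258),('cup',(515,408),(502,463),.075),('nozzle',(254,388),(213,402),.105),('ptr',(300,194),(291,207),.190),
 ('tin',(142,325),(155,345),.058),('pad',(135,480),(110,495),.018),('turq1',(173,545),(88,552),.075),('turq2',(395,512),(326,547),.075),('turq3',(735,430),(735,510),.075)]:
    p,q=A(*a,z),B(*b,z);P[n]=(p+q)/2;print(n,p,q)
c=P['plunger'][:2]
for n in('nozzle','cup','ptr'):
    v=P[n][:2]-c;print(n,np.hypot(*v),np.degrees(np.arctan2(v[1],v[0])))
for f in(s,d):
    o=-f['view'][:3,:3].T@f['view'][:3,3];print('cam',o, np.degrees(np.arctan2(*(o[:2]-c)[::-1])))
    for z in(.258,.22,.234): print(proj(f,np.append(c,z)))
E
```

```text
plunger [0.5538 0.016  0.258 ] [0.5567 0.0168 0.258 ]
cup [ 0.5736 -0.0879  0.075 ] [ 0.5731 -0.0903  0.075 ]
nozzle [ 0.4491 -0.0115  0.105 ] [ 0.4509 -0.0089  0.105 ]
ptr [0.507  0.0145 0.19  ] [0.5116 0.0162 0.19  ]
tin [0.5093 0.1548 0.058 ] [0.5105 0.1555 0.058 ]
pad [0.4326 0.0702 0.018 ] [0.4347 0.0718 0.018 ]
turq1 [ 0.3542 -0.0567  0.075 ] [ 0.3524 -0.0614  0.075 ]
turq2 [ 0.451  -0.1112  0.075 ] [ 0.4493 -0.1135  0.075 ]
turq3 [ 0.6414 -0.1853  0.075 ] [ 0.6404 -0.1859  0.075 ]
nozzle 0.10855930406925056 -165.81654920084387
cup 0.10704139386237457 -80.26488471197182
ptr 0.045961995169922665 -178.6909662562565
cam [-0.06794184 -0.56776161  0.5355841 ] -136.8515614391519
[320.8 132.8]
[320.4 149.6]
[320.5 143.5]
cam [ 0.00731179 -0.73547092  0.52401829] -126.08330526666123
[351.5 146.6]
[350.8 164.5]
[351. 158.]
```

4 is at the pointer now: 6 sits about 48° anticlockwise of it. So the sleeve needs two clicks clockwise, and the spout needs about +85°. I'm moving over the bar.

Request:
arm_command(
  targets=[
    {"offset":[-6,5.5,-4],"rot":[0,0,8.5],"gripper":0},
    {"offset":[-10,9,-4],"rot":[0,0,17],"gripper":0},
    {"offset":[-13,12,-4],"rot":[0,0,25.5],"gripper":0},
    {"offset":[-16,14.5,-4],"rot":[0,0,34],"gripper":0},
    {"offset":[-19,17.2,-4],"rot":[0,0,42.5],"gripper":0},
    {"offset":[-22,20,-4],"rot":[0,0,51],"gripper":0},
    {"offset":[-25,22.7,-4],"rot":[0,0,59.5],"gripper":0},
    {"offset":[-28,25.4,-4],"rot":[0,0,68],"gripper":0},
  ],
)

```text
time_s: 0.95
position: [0.3418, 0.2568, 0.3323]
tcp_rot: [[0.996, 0.089, 0.0], [0.089, -0.996, -0.0], [0.0, 0.0, -1.0]]
force: [0.4, 0.4, -0.1]
opening: 0.999
```

Request:
arm_command(
  targets=[
    {"offset":[1.2,3.3,0],"rot":[0,0,8.5],"gripper":0},
    {"offset":[2.4,6.6,0],"rot":[0,0,17],"gripper":0},
    {"offset":[3.7,10,0],"rot":[0,0,25.5],"gripper":0},
    {"offset":[5,13.4,0],"rot":[0,0,34],"gripper":0},
    {"offset":[6.2,16.8,0],"rot":[0,0,42.5],"gripper":0},
    {"offset":[7.4,20.2,0],"rot":[0,0,51],"gripper":0},
    {"offset":[8.7,23.6,0],"rot":[0,0,59.5],"gripper":0},
    {"offset":[10,27.1,0],"rot":[0,0,68],"gripper":0},
  ],
)

```text
time_s: 1.75
position: [0.4672, -0.0028, 0.3321]
tcp_rot: [[0.456, -0.89, -0.0], [-0.89, -0.456, 0.0], [-0.0, 0.0, -1.0]]
force: [0.7, 1.0, -0.6]
opening: 0.995
```

Request:
arm_command(
  targets=[
    {"offset":[0,0,0],"rot":[0,0,8],"gripper":0},
    {"offset":[0,0,0],"rot":[0,0,13.5],"gripper":0},
    {"offset":[0,0,0],"rot":[0,0,13.5],"gripper":0},
  ],
)

```text
time_s: 2.05
position: [0.4669, -0.0018, 0.332]
tcp_rot: [[0.241, -0.97, -0.001], [-0.97, -0.241, 0.0], [-0.0, 0.001, -1.0]]
force: [-0.3, 0.1, -0.4]
opening: 1.0
```

```bash
python3 - <<'E'
from h import *
cap('wrist','wrist1')
s=bot.read_state();print(s['position'],s['joint_positions'].round(1))
E
```

```text
[ 0.46677129 -0.00153858  0.33202166] [-13.9  15.  101.1   0.   64.   61.9]
```

View pics/wrist1.png

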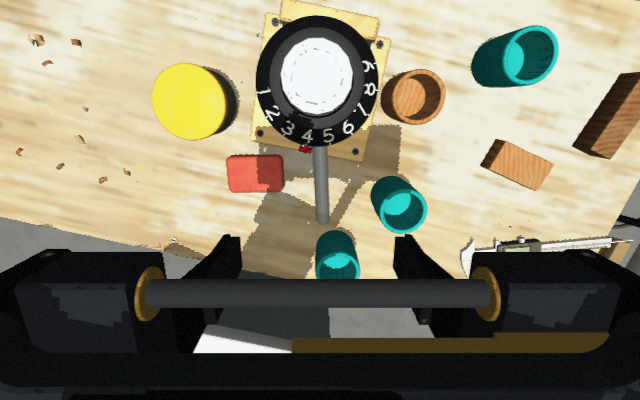

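The wrist view shows 4 at the red pointer (305,150), the plunger top centred at (317,77) and the cup mouth at (413,96). The bar runs from (319,150) to its end at about (322,222).

```bash
python3 - <<'E'
from h import *
w=load('wrist1')
for n,u,v,z in[('plunger',317,77,.258),('cup',413,96,.075),('ptr',305,151,.19),('bar1',320,150,.168),('bar2',322,215,.168),('skirt',317,82,.184),('tin',190,100,.058)]: print(n,at_z(w,u,v,z))
c=at_z(w,317,77,.258)[:2]
for n in [('cup',413,96,.075),('ptr',305,151,.19),('bar2',322,215,.168),('bar1',320,150,.168)]:
    v=at_z(w,*n[1:])[:2]-c;print(n[0],np.hypot(*v),np.degrees(np.arctan2(v[1],v[0])))
g=cv2.cvtColor(w['frame'],cv2.COLOR_RGB2HSV)
# plunger white blob centroid
m=((g[:,:,1]<40)&(g[:,:,2]>200)).astype(np.uint8);m[:, :270]=0;m[:,365:]=0;m[:30]=0;m[125:]=0
n,l,st,ce=cv2.connectedComponentsWithStats(m);i=1+st[1:,4].argmax();print(st[i],ce[i],at_z(w,*ce[i],.258))
p=at_z(w,*ce[i],.258); print(p)
E
```

```text
plunger [0.5569 0.0214 0.258 ]
cup [ 0.5759 -0.0782  0.075 ]
ptr [0.5094 0.0189 0.19  ]
bar1 [0.5097 0.0072 0.168 ]
bar2 [ 0.4555 -0.0083  0.168 ]
skirt [0.5588 0.022  0.184 ]
tin [0.5131 0.1565 0.058 ]
cup 0.10139605515008955 -79.19984244115217
ptr 0.0475657439761011 -176.98721249581666
bar2 0.10566006814307848 -163.67472345196214
bar1 0.0492897555278984 -163.256219607457
[ 281   38   71   76 4150] [316.34481928  75.21253012] [0.5576 0.0219 0.258 ]
[0.5576 0.0219 0.258 ]
```

```bash
python3 - <<'E'
from h import *
crop('wrist1',370,55,460,135,'c3',6)
w=load('wrist1')
# project candidate rims / base for cup centre hypotheses
for c in[(.574,-.089),(.577,-.085),(.576,-.0782)]:
    t=np.linspace(0,6.2832,60)
    for z in(.075,0.):
        p=np.array([proj(w,np.array([c[0]+.029*np.cos(a),c[1]+.029*np.sin(a),z])) for a in t])
        print(c,z,((p.min(0)-[370,55])*6).round(),((p.max(0)-[370,55])*6).round())
E
```

```text
(0.574, -0.089) 0.075 [148.  97.] [478. 440.]
(0.574, -0.089) 0.0 [ 66. 130.] [337. 413.]
(0.577, -0.085) 0.075 [131.  72.] [462. 418.]
(0.577, -0.085) 0.0 [ 53. 110.] [324. 395.]
(0.576, -0.0782) 0.075 [93. 68.] [424. 415.]
(0.576, -0.0782) 0.0 [ 21. 107.] [292. 392.]
```

View pics/c3.png

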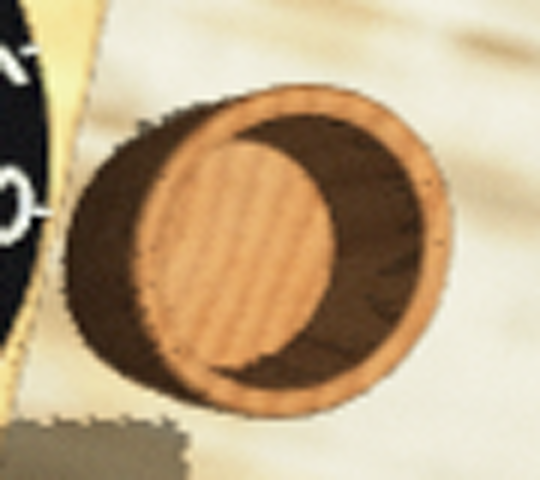

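The cup's rim centre is at about crop (293,250), i.e. world (0.5765,-0.0845), bearing -80° from the axis. Next I descend to the bar and pinch it.

Request:
arm_command(
  targets=[
    {"offset":[0.3,0,3],"rot":[0,0,0],"gripper":0},
    {"offset":[0.3,0,6],"rot":[0,0,0],"gripper":0},
    {"offset":[0.3,0,9],"rot":[0,0,0],"gripper":0},
    {"offset":[0.3,0,11.3],"rot":[0,0,0],"gripper":0},
    {"offset":[0.3,0,11.3],"rot":[0,0,0],"gripper":0.5},
    {"offset":[0.3,0,11.3],"rot":[0,0,0],"gripper":0.8},
    {"offset":[0.3,0,11.3],"rot":[0,0,0],"gripper":1},
    {"offset":[0.3,0,11.3],"rot":[0,0,0],"gripper":1},
  ],
)

```text
time_s: 2.9
position: [0.4685, -0.0044, 0.2206]
tcp_rot: [[0.243, -0.97, 0.003], [-0.97, -0.243, -0.001], [0.001, -0.003, -1.0]]
force: [0.1, 0.2, 0.5]
opening: 0.718
```

Request:
arm_command(
  targets=[
    {"offset":[0,0,0],"rot":[0,0,0],"gripper":1},
    {"offset":[0,0,0],"rot":[0,0,0],"gripper":1},
    {"offset":[0,0,0],"rot":[0,0,0],"gripper":1},
    {"offset":[0,0,0],"rot":[0,0,0],"gripper":1},
  ],
)

```text
time_s: 3.3
position: [0.4677, -0.0044, 0.2194]
tcp_rot: [[0.242, -0.97, 0.0], [-0.97, -0.242, -0.0], [0.0, -0.0, -1.0]]
force: [0.4, 0.0, -0.2]
opening: 0.358
```

Next I'll finish closing, and compute the arc rows.

Request:
arm_command(
  targets=[
    {"offset":[0,0,0],"rot":[0,0,0],"gripper":1},
    {"offset":[0,0,0],"rot":[0,0,0],"gripper":1},
    {"offset":[0,0,0],"rot":[0,0,0],"gripper":1},
    {"offset":[0,0,0],"rot":[0,0,0],"gripper":1},
  ],
)

```text
time_s: 3.7
position: [0.4676, -0.0042, 0.2192]
tcp_rot: [[0.242, -0.97, -0.0], [-0.97, -0.242, 0.0], [-0.0, 0.0, -1.0]]
force: [-0.5, 0.5, 0.7]
opening: 0.129
```

```bash
python3 - <<'E'
from h import *
s=bot.read_state();p=s['position'];R=s['tcp_rot'];print(p,s['opening'],s['force'])
for ax in[(.5573,.0215),(.556,.019)]:
  v=p[:2]-ax;print(np.hypot(*v),np.degrees(np.arctan2(v[1],v[0])))
  for a in range(7,92,7):
    c,n=np.cos(np.radians(a)),np.sin(np.radians(a))
    q=np.array(ax)+np.array([[c,-n],[n,c]])@v-p[:2]
    print(a,(100*R.T@np.append(q,0)).round(2))
E
```

```text
[ 0.46761754 -0.00419103  0.21921461] 0.12949424042697608 [-0.47335021  0.54127162  0.66805725]
0.09328972790006464 -164.01476081670887
7 [ 1.13 -0.11 -0.  ]
14 [ 2.25 -0.35 -0.  ]
21 [ 3.32 -0.73 -0.  ]
28 [ 4.34 -1.24 -0.  ]
35 [ 5.29 -1.87 -0.  ]
42 [ 6.16 -2.61 -0.  ]
49 [ 6.93 -3.45 -0.  ]
56 [ 7.59 -4.37 -0.  ]
63 [ 8.13 -5.37 -0.  ]
70 [ 8.55 -6.43 -0.  ]
77 [ 8.84 -7.54 -0.  ]
84 [ 8.99 -8.67 -0.  ]
91 [ 9.   -9.8  -0.01]
0.09137441531621386 -165.2973767704463
7 [ 1.11 -0.08 -0.  ]
14 [ 2.21 -0.3  -0.  ]
21 [ 3.27 -0.65 -0.  ]
28 [ 4.28 -1.12 -0.  ]
35 [ 5.22 -1.71 -0.  ]
42 [ 6.09 -2.42 -0.  ]
49 [ 6.86 -3.22 -0.  ]
56 [ 7.53 -4.12 -0.  ]
63 [ 8.08 -5.08 -0.  ]
70 [ 8.52 -6.11 -0.  ]
77 [ 8.82 -7.19 -0.  ]
84 [ 8.99 -8.29 -0.  ]
91 [ 9.03 -9.4  -0.01]
```

Request:
arm_command(
  targets=[
    {"offset":[0.56,-0.03,0],"rot":[0,0,-3.5],"gripper":1},
    {"offset":[1.4,-0.15,0],"rot":[0,0,-9],"gripper":1},
    {"offset":[2.2,-0.33,0],"rot":[0,0,-14],"gripper":1},
    {"offset":[3.3,-0.7,0],"rot":[0,0,-21],"gripper":1},
    {"offset":[4.3,-1.2,0],"rot":[0,0,-28],"gripper":1},
    {"offset":[5.25,-1.8,0],"rot":[0,0,-35],"gripper":1},
    {"offset":[6.1,-2.5,0],"rot":[0,0,-42],"gripper":1},
    {"offset":[6.1,-2.5,0],"rot":[0,0,-42],"gripper":1},
  ],
)

```text
time_s: 4.5
position: [0.5076, -0.0579, 0.2192]
tcp_rot: [[0.829, -0.56, 0.001], [-0.56, -0.829, 0.0], [0.001, -0.001, -1.0]]
force: [-0.4, 1.3, 2.9]
opening: 0.127
```

Request:
arm_command(
  targets=[
    {"offset":[0.56,-0.03,0],"rot":[0,0,-3.5],"gripper":1},
    {"offset":[1.4,-0.15,0],"rot":[0,0,-9],"gripper":1},
    {"offset":[2.2,-0.33,0],"rot":[0,0,-14],"gripper":1},
    {"offset":[3.3,-0.7,0],"rot":[0,0,-21],"gripper":1},
    {"offset":[4.3,-1.2,0],"rot":[0,0,-28],"gripper":1},
    {"offset":[5.25,-1.8,0],"rot":[0,0,-35],"gripper":1},
    {"offset":[6.1,-2.5,0],"rot":[0,0,-42],"gripper":1},
    {"offset":[6.1,-2.5,0],"rot":[0,0,-42],"gripper":1},
  ],
)

```text
time_s: 5.3
position: [0.5722, -0.0711, 0.2192]
tcp_rot: [[0.99, 0.138, 0.001], [0.138, -0.99, -0.001], [0.001, 0.001, -1.0]]
force: [0.8, -3.0, 0.8]
opening: 0.124
```

```bash
python3 - <<'E'
from h import *
s=bot.read_state();print(s['position'],s['tcp_rot'].round(3),s['force'])
a,b=cap('scene','scene2'),cap('side','side2')
x=a['frame'][190:270,300:400];y=b['frame'][200:280,310:440]
x=cv2.resize(x,(500,400),interpolation=2);y=cv2.resize(y,(650,400),interpolation=2)[:,350:650]
cv2.imwrite('pics/n2.png',np.hstack([x,y])[:,:,::-1])
E
```

```text
[ 0.57220165 -0.0711164   0.21921795] [[ 0.99   0.138  0.001]
 [ 0.138 -0.99  -0.001]
 [ 0.001  0.001 -1.   ]] [ 0.79392497 -2.98501755  0.80244665]
```

View pics/n2.png

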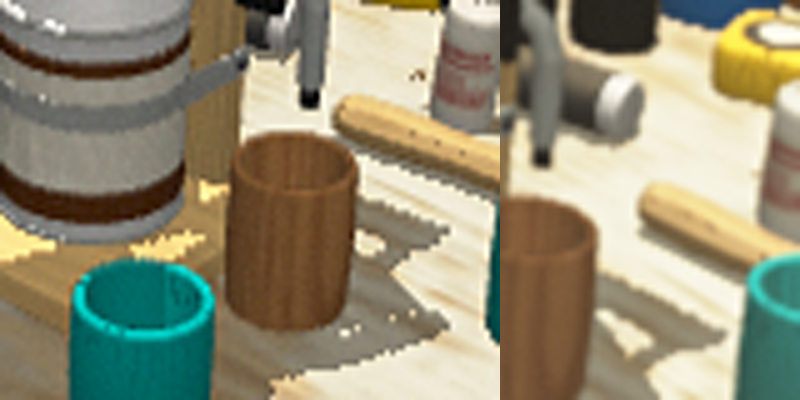

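```bash
python3 - <<'E'
from h import *
s,d=load('scene2'),load('side2')
n=[at_z(s,362,210.3,.105),at_z(d,388.2,232.3,.105)];c=[at_z(s,358.6,222.4,.075),at_z(load('side0'),385.5,245.75,.075)]
print(n,c,[a-b for a,b in zip(n,c)])
E
```

```text
[array([ 0.5763, -0.0922,  0.105 ]), array([ 0.5765, -0.0914,  0.105 ])] [array([ 0.572 , -0.0888,  0.075 ]), array([ 0.5731, -0.0903,  0.075 ])] [array([ 0.0043, -0.0034,  0.03  ]), array([ 0.0034, -0.0011,  0.03  ])]
```

The nozzle is about 4 mm from the cup's axis, which is good. I release the spout, rise and move over the sleeve.

Request:
arm_command(
  targets=[
    {"offset":[0,0,0],"rot":[0,0,0],"gripper":0},
    {"offset":[0,0,0],"rot":[0,0,0],"gripper":0},
    {"offset":[0,0,0],"rot":[0,0,0],"gripper":0},
    {"offset":[0,0,0],"rot":[0,0,0],"gripper":0},
    {"offset":[0,0,-3.5],"rot":[0,0,0],"gripper":0},
    {"offset":[0,0,-8],"rot":[0,0,0],"gripper":0},
    {"offset":[0,0,-12.5],"rot":[0,0,0],"gripper":0},
    {"offset":[0,0,-14],"rot":[0,0,0],"gripper":0},
  ],
)

```text
time_s: 6.2
position: [0.5729, -0.0712, 0.3645]
tcp_rot: [[0.99, 0.139, 0.009], [0.139, -0.99, -0.003], [0.008, 0.004, -1.0]]
force: [0.1, -0.1, 0.6]
opening: 0.772
```

Request:
arm_command(
  targets=[
    {"offset":[-0.1,-3,0],"rot":[0,0,0],"gripper":0},
    {"offset":[-0.2,-6,0],"rot":[0,0,0],"gripper":0},
    {"offset":[-0.3,-9.1,0],"rot":[0,0,0],"gripper":0},
    {"offset":[-0.3,-9.1,0],"rot":[0,0,0],"gripper":0},
    {"offset":[-0.3,-9.1,0],"rot":[0,0,0],"gripper":0},
  ],
)

```text
time_s: 6.7
position: [0.5554, 0.0193, 0.3593]
tcp_rot: [[0.99, 0.141, 0.0], [0.141, -0.99, -0.001], [-0.0, 0.001, -1.0]]
force: [-0.0, 0.1, -0.2]
opening: 0.999
```

```bash
python3 - <<'E'
from h import *
s=bot.read_state();print(s['position'],s['tcp_rot'].round(3),s['force'])
cap('wrist','wrist3');c=load('wrist3')
print(proj(c,[.5565,.019,.258]),proj(c,[.5565,.019,.234]))
a=cap('scene','scene3')
x=cv2.resize(c['frame'],(640,400));cv2.imwrite('pics/n3.png',np.vstack([x[100:400],cv2.resize(a['frame'][90:240,200:520],(640,300))])[:,:,::-1])
E
```

```text
[0.55540552 0.01931632 0.35932546] [[ 0.99   0.141  0.   ]
 [ 0.141 -0.99  -0.001]
 [-0.     0.001 -1.   ]] [-0.02926939  0.05605866 -0.20316462]
[319.2 231.7] [319.  218.9]
```

View pics/n3.png

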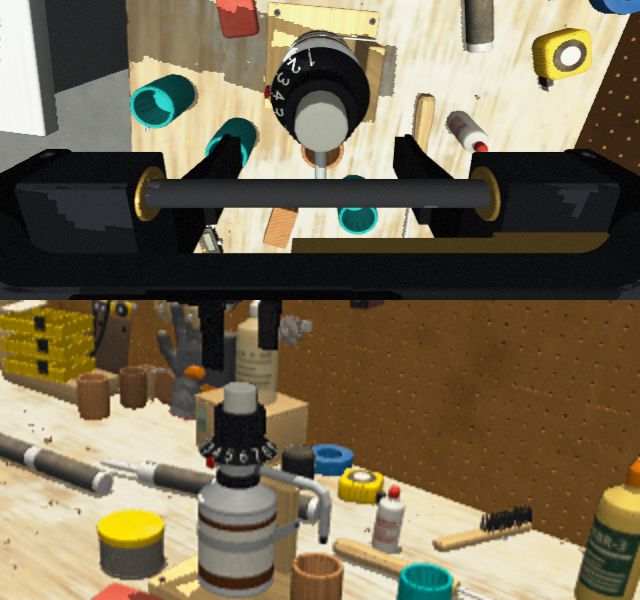

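The fingers straddle the plunger, which is at (321,221) in the full wrist frame. The 4 is still at the pointer, and the spout runs over the cup. I'll correct the axis estimate.

```bash
python3 - <<'E'
from h import *
c=load('wrist3');p=at_z(c,321.5,221,.258);s=bot.read_state()
print(p,100*s['tcp_rot'].T@(p-s['position']))
E
```

```text
[0.5569 0.0268 0.258 ] [ 0.22090414 -0.8449675  10.12628069]
```

Request:
arm_command(
  targets=[
    {"offset":[0.2,-0.15,2.5],"rot":[0,0,0],"gripper":0},
    {"offset":[0.2,-0.15,5],"rot":[0,0,0],"gripper":0},
    {"offset":[0.2,-0.15,7],"rot":[0,0,0],"gripper":0},
    {"offset":[0.2,-0.15,8.4],"rot":[0,0,0],"gripper":0},
    {"offset":[0.2,-0.15,8.4],"rot":[0,0,0],"gripper":0.3},
    {"offset":[0.2,-0.15,8.4],"rot":[0,0,0],"gripper":0.3},
    {"offset":[0.2,-0.15,8.4],"rot":[0,0,0],"gripper":0.3},
    {"offset":[0.2,-0.15,8.4],"rot":[0,0,0],"gripper":0.3},
  ],
)

```text
time_s: 7.6
position: [0.558, 0.0203, 0.2763]
tcp_rot: [[0.99, 0.139, 0.002], [0.139, -0.99, -0.0], [0.002, 0.001, -1.0]]
force: [0.7, 0.4, 0.8]
opening: 0.741
```

Request:
arm_command(
  targets=[
    {"offset":[0,0,0],"rot":[0,0,0],"gripper":0.6},
    {"offset":[0,0,0],"rot":[0,0,0],"gripper":0.6},
    {"offset":[0,0,0],"rot":[0,0,0],"gripper":0.6},
    {"offset":[0,0,0],"rot":[0,0,0],"gripper":0.6},
  ],
)

```text
time_s: 8.0
position: [0.5577, 0.0206, 0.2759]
tcp_rot: [[0.99, 0.14, 0.001], [0.14, -0.99, -0.0], [0.001, 0.0, -1.0]]
force: [-0.9, -0.4, 4.5]
opening: 0.642
```

It is gripped at 56 mm with small force. I turn the sleeve clockwise by two clicks.

Request:
arm_command(
  targets=[
    {"offset":[0,0,0],"rot":[0,0,6],"gripper":0.6},
    {"offset":[0,0,0],"rot":[0,0,12],"gripper":0.6},
    {"offset":[0,0,0],"rot":[0,0,18],"gripper":0.6},
    {"offset":[0,0,0],"rot":[0,0,24],"gripper":0.6},
    {"offset":[0,0,0],"rot":[0,0,30],"gripper":0.6},
    {"offset":[0,0,0],"rot":[0,0,36],"gripper":0.6},
    {"offset":[0,0,0],"rot":[0,0,42],"gripper":0.6},
    {"offset":[0,0,0],"rot":[0,0,48],"gripper":0.6},
  ],
)

```text
time_s: 8.8
position: [0.5573, 0.0207, 0.2759]
tcp_rot: [[0.764, -0.646, 0.0], [-0.646, -0.764, -0.0], [0.0, 0.0, -1.0]]
force: [-1.8, -2.1, 5.1]
opening: 0.642
```

Request:
arm_command(
  targets=[
    {"offset":[0,0,0],"rot":[0,0,0],"gripper":0.6},
    {"offset":[0,0,0],"rot":[0,0,0],"gripper":0.6},
    {"offset":[0,0,0],"rot":[0,0,0],"gripper":0.6},
    {"offset":[0,0,0],"rot":[0,0,0],"gripper":0},
    {"offset":[0,0,0],"rot":[0,0,0],"gripper":0},
    {"offset":[0,0,0],"rot":[0,0,0],"gripper":0},
    {"offset":[0,0,-4],"rot":[0,0,0],"gripper":0},
    {"offset":[0,0,-8],"rot":[0,0,0],"gripper":0},
  ],
)

```text
time_s: 9.6
position: [0.5567, 0.0207, 0.3545]
tcp_rot: [[0.766, -0.642, -0.005], [-0.642, -0.766, 0.001], [-0.004, 0.002, -1.0]]
force: [0.8, -0.5, -0.2]
opening: 0.967
```

```bash
python3 - <<'E'
from h import *
s=bot.read_state();print(s['position'],s['tcp_rot'].round(3),s['force'],s['joint_positions'].round(1))
a,b,w=cap('scene','scene4'),cap('side','side4'),cap('wrist','wrist4')
f=lambda i,r:cv2.resize(i['frame'][r[1]:r[1]+75,r[0]:r[0]+100],(400,300),interpolation=2)
x=np.hstack([f(a,(280,120)),f(a,(310,180))]);y=np.hstack([f(b,(300,130)),cv2.resize(w['frame'],(400,300))])
cv2.imwrite('pics/n4.png',np.vstack([x,y])[:,:,::-1])
E
```

```text
[0.55671147 0.02071423 0.35445319] [[ 0.766 -0.642 -0.005]
 [-0.642 -0.766  0.001]
 [-0.004  0.002 -1.   ]] [ 0.75089607 -0.47390501 -0.20249175] [-9.4 21.1 87.4  0.  71.8 30.6]
```

View pics/n4.png

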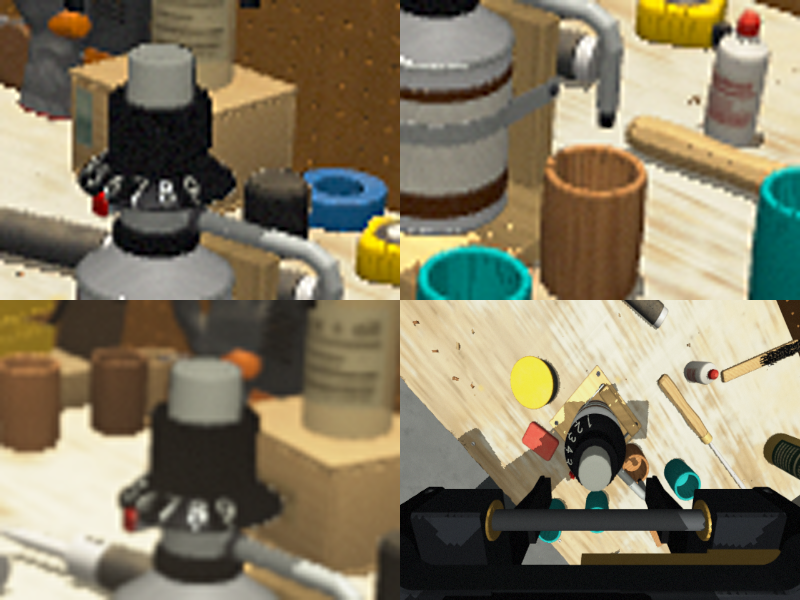

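8 is now where 6 was, so 6 is at the pointer. The nozzle is unchanged at scene (361.8,210.5). Next I close the fingers above the plunger.

Request:
arm_command(
  targets=[
    {"offset":[0,0,0],"rot":[0,0,0],"gripper":1},
    {"offset":[0,0,0],"rot":[0,0,0],"gripper":1},
    {"offset":[0,0,0],"rot":[0,0,0],"gripper":1},
    {"offset":[0,0,0],"rot":[0,0,0],"gripper":1},
    {"offset":[0,0,0],"rot":[0,0,0],"gripper":1},
    {"offset":[0,0,0],"rot":[0,0,0],"gripper":1},
    {"offset":[0,0,0],"rot":[0,0,0],"gripper":1},
    {"offset":[0,0,0],"rot":[0,0,0],"gripper":1},
  ],
)

```text
time_s: 10.55
position: [0.5575, 0.0206, 0.3553]
tcp_rot: [[0.766, -0.643, 0.0], [-0.643, -0.766, -0.0], [0.0, -0.0, -1.0]]
force: [-0.6, -0.0, -0.5]
opening: 0.356
```

Request:
arm_command(
  targets=[
    {"offset":[0,0,0],"rot":[0,0,0],"gripper":1},
    {"offset":[0,0,0.5],"rot":[0,0,0],"gripper":1},
    {"offset":[0,0,1],"rot":[0,0,0],"gripper":1},
    {"offset":[0,0,1.5],"rot":[0,0,0],"gripper":1},
    {"offset":[0,0,2],"rot":[0,0,0],"gripper":1},
    {"offset":[0,0,2],"rot":[0,0,0],"gripper":1},
  ],
)

```text
time_s: 11.15
position: [0.5569, 0.0207, 0.3341]
tcp_rot: [[0.766, -0.643, -0.002], [-0.643, -0.766, 0.0], [-0.002, 0.001, -1.0]]
force: [0.4, -0.2, -0.2]
opening: 0.004
```

Request:
arm_command(
  targets=[
    {"offset":[0,0,0.4],"rot":[0,0,0],"gripper":1},
    {"offset":[0,0,0.8],"rot":[0,0,0],"gripper":1},
    {"offset":[0,0,1.2],"rot":[0,0,0],"gripper":1},
    {"offset":[0,0,1.5],"rot":[0,0,0],"gripper":1},
    {"offset":[0,0,1.7],"rot":[0,0,0],"gripper":1},
    {"offset":[0,0,1.7],"rot":[0,0,0],"gripper":1},
  ],
)

```text
time_s: 11.75
position: [0.5577, 0.0206, 0.3184]
tcp_rot: [[0.766, -0.643, 0.001], [-0.643, -0.766, -0.0], [0.001, -0.0, -1.0]]
force: [-0.2, -0.2, 3.7]
opening: 0.008
```

Request:
arm_command(
  targets=[
    {"offset":[0,0,0.1],"rot":[0,0,0],"gripper":1},
    {"offset":[0,0,0.2],"rot":[0,0,0],"gripper":1},
    {"offset":[0,0,0.3],"rot":[0,0,0],"gripper":1},
    {"offset":[0,0,0.3],"rot":[0,0,0],"gripper":1},
    {"offset":[0,0,0.3],"rot":[0,0,0],"gripper":1},
  ],
)

```text
time_s: 12.25
position: [0.5576, 0.0206, 0.3157]
tcp_rot: [[0.766, -0.643, 0.001], [-0.643, -0.766, -0.0], [0.001, -0.0, -1.0]]
force: [-1.8, 0.6, 6.0]
opening: 0.006
```

Request:
arm_command(
  targets=[
    {"offset":[0,0,0.1],"rot":[0,0,0],"gripper":1},
    {"offset":[0,0,0.2],"rot":[0,0,0],"gripper":1},
    {"offset":[0,0,0.2],"rot":[0,0,0],"gripper":1},
    {"offset":[0,0,0.2],"rot":[0,0,0],"gripper":1},
  ],
)

```text
time_s: 12.65
position: [0.5576, 0.0206, 0.3151]
tcp_rot: [[0.766, -0.643, 0.002], [-0.643, -0.766, -0.0], [0.002, -0.001, -1.0]]
force: [-2.8, -0.0, 12.9]
opening: 0.006
```

The stop is reached: force jumped to 13 N and motion stalled. I press a little more, hold, then rise clear.

Request:
arm_command(
  targets=[
    {"offset":[0,0,0.1],"rot":[0,0,0],"gripper":1},
    {"offset":[0,0,0.1],"rot":[0,0,0],"gripper":1},
    {"offset":[0,0,0.1],"rot":[0,0,0],"gripper":1},
    {"offset":[0,0,0.1],"rot":[0,0,0],"gripper":1},
  ],
)

```text
time_s: 13.05
position: [0.5576, 0.0206, 0.3149]
tcp_rot: [[0.766, -0.642, 0.002], [-0.642, -0.766, -0.001], [0.002, -0.001, -1.0]]
force: [-3.7, 0.8, 16.2]
opening: 0.006
```

Request:
arm_command(
  targets=[
    {"offset":[0,0,-0.5],"rot":[0,0,0],"gripper":1},
    {"offset":[0,0,-1],"rot":[0,0,0],"gripper":1},
    {"offset":[0,0,-1.5],"rot":[0,0,0],"gripper":1},
    {"offset":[0,0,-3],"rot":[0,0,0],"gripper":1},
    {"offset":[0,0,-6],"rot":[0,0,0],"gripper":1},
    {"offset":[0,0,-9],"rot":[0,0,0],"gripper":1},
    {"offset":[0,0,-9],"rot":[0,0,0],"gripper":1},
    {"offset":[0,0,-9],"rot":[0,0,0],"gripper":1},
  ],
)

```text
time_s: 13.85
position: [0.5571, 0.0207, 0.4019]
tcp_rot: [[0.766, -0.643, -0.001], [-0.643, -0.766, 0.0], [-0.001, 0.0, -1.0]]
force: [0.5, -1.7, -0.2]
opening: 0.007
```

```bash
python3 - <<'E'
from h import *
s=bot.read_state();print(s['time_s'],s['position'],s['force'])
a,b=cap('scene','scene5'),cap('side','side5')
f=lambda i,r:cv2.resize(i['frame'][r[1]:r[1]+130,r[0]:r[0]+100],(400,520),interpolation=2)
cv2.imwrite('pics/n5.png',np.hstack([f(a,(285,120)),f(b,(315,130))])[:,:,::-1])
E
```

```text
13.85 [0.55712165 0.02066031 0.40189752] [ 0.52960361 -1.67425543 -0.15290324]
```

View pics/n5.png

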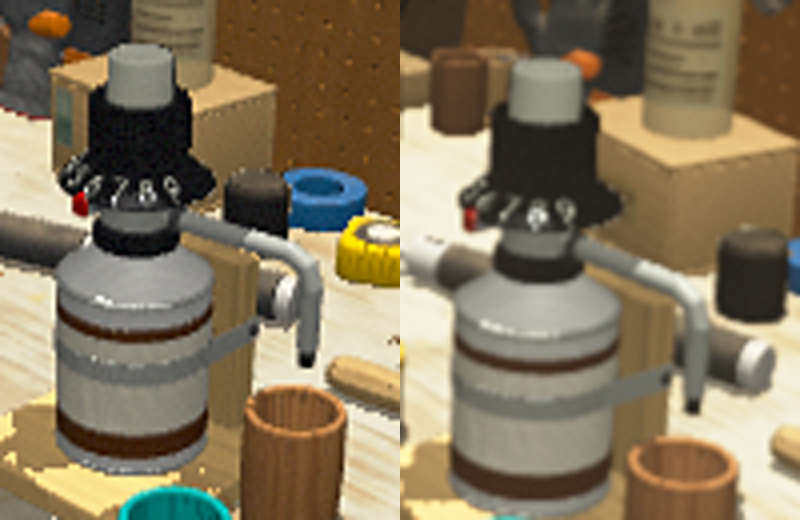

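The plunger is back up, with its top at scene (320.5,133) as at the start. The sleeve still shows 6 at the pointer, and the nozzle and cup are unchanged. I'm handing in.

```bash
python3 -c "
from rig import ticket;print(ticket.hand_in())"
```

```text
the job is handed in; nothing more can be done
None
```

The reddish-brown cup got its shot with the sleeve on 6, and the job was handed in at about 14 s. Hand-in gives no verdict, so these are my own checks.

- **Spout:** I swung it about 84° by pinching the bar. From the scene and side images, the nozzle ended about 4–6 mm from the cup's axis, against a limit of 15 mm.
- **Sleeve:** It started with 4 at the red pointer and I turned it two clicks clockwise. Afterwards 8 stood exactly where 6 had been, so 6 is at the pointer.
- **Plunger:** I pressed it until it stalled, with the force rising from 6 to 16 N. The tool's height put the travel at about 13 mm, which agrees with the 12 mm stop within calibration. In the last pictures the plunger was fully up again.
- **Surroundings:** In the last pictures the cup stood upright and looked unmoved, and the arm was clear at z 0.40. I did not re-measure the tin, pad and offcut, but the arm never came near them.

The cameras disagreed by about 5 mm on the pump axis: y was about 0.0165 from the scene and side cameras, and 0.022–0.027 from the wrist camera. I used 0.021, and the low grip forces showed that was close enough.

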